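Clip the fastener box shut corner to corner

ROBOT

A 7-joint arm with a two-finger parallel gripper is mounted at the origin on a cart in front of the work surface, level with it; the furniture and walls round the work are solid. World frame = base frame: x ahead of the robot, y to its left, z up, the work surface at z = 0. Lengths are in mm, angles in rad, forces in N, time in s.
With the tool pointing down it reaches from about 400 to 900 mm from the base axis. Payload 5.5 kg.
Tool frame: the origin (TCP) lies at the very end of the fingers, on their centre line; the grasp point (between the pads) lies 19 mm behind it; z points along the fingers, y is the line along which they close (so a half turn about z gives the same grasp; the last joint's range is limited). The gripper opens to 85 mm and grips with 20 to 120 N. Pads are 22 mm wide; open, the fingers measure 114 mm over their backs; the gripper's body (76 mm by 85 mm) begins 54 mm behind the grasp point. The pads swing forward as they close: fully open they stand 13 mm farther back than shut.
Start: joints at [1.548, 0.501, -0.427, 1.55, 0.221, 1.138, -0.21], TCP at [183.285, -623.624, 231.31] pointing down, gripper open.
Joint ranges: [-2.88, 2.88], [-0.31, 2.03], [-1.54, 1.56], [0.2, 2.42], [-1.41, 4.55], [0.19, 2.02], [-2.57, 2.57]. Speed limits (rad/s): [2.57, 2.57, 3.14, 3.14, 3.14, 3.14, 3.14].

INTERFACE

Orientations are given as a unit quaternion [w, x, y, z].
In Python, from bench import status, camera, camera_model, robot gives the robot as it stands.
- The arm moves only by the shell command python3 -m creep 'ROWS' [FORCE]. ROWS is JSON, a list of rows, each an object with "gripper": the gripper's target within -1 to 1 (fully open at 1, half-way at 0, shut at -1); "slide": the shift along the world's x, y, z in mm, a list of three; "delta_rot": the turn, a rotation vector about the world's x, y, z in rad, a list of three. In form: [{"gripper": gripper, "slide": [dx, dy, dz], "delta_rot": [ax, ay, az]}, ...]. A call has 1 to 8 rows; each row is the pose to reach, as a shift and turn from the pose commanded when the call began; what a row does not reach only later rows make up. A row lasts 1/10 s, in which the tool goes at most 50 mm and 8.59 degrees, less where a joint would pass 70% of its speed; a pose out of reach is approached as far as the arm can. A call with a gripper value outside its range is refused whole. The fingers move at their own pace and stop on an object; FORCE is the grip in N (left out, the last holds). Time passes only in rows, so rows that repeat a pose let the fingers close. It gives the time, the measured TCP pose, the force, the opening and the grip force at its end, in the units of the state.
- status.sense(): the state, without advancing time (a new reading comes with each control period).
- camera(name): name is "side" or "top"; returns the picture (384x512x3 uint8, blue, green, red); there is no depth.
- camera_model(name): a dict with "vertical_fov" (degrees; the focal length in pixels is half the picture's height over the tangent of half this angle, whatever the lens; pixels are square), "cx", "cy" (the principal point, pixels), "dist_coeffs" ([k1, k2, p1, p2, k3] as OpenCV has them; the pictures are not rectified), "rvec" (rotation vector, rad) and "tvec" (3), from world to camera coordinates, as OpenCV has them. Camera axes: x right, y down, z forward; pixel columns grow to the right and rows downward; lengths in mm; the calibration is good to about 2 mm. A picture is of the moment at which its call begins. camera_model takes no time and is no camera call.
- robot.hand_in(): hands the job in; it is judged then, once.
The state is a dict: "t": time; "joints": joint angles; "joint_velocities": joint speeds; "joint_efforts": joint torques, N m; "eef_pos": TCP position; "orientation": TCP orientation; "contact_force": force on the tool from outside, world axes, zero at the start; "torque": the same for the moment, N m; "width": finger opening in mm; "grip_force": force on a finger pad.
Only numpy, scipy, OpenCV 4.12 (cv2) and the standard library are available. Lean on these libraries where they do the work, as an engineer would, in place of code of your own. Each camera call takes 0.05 s, during which the arm holds its last target. There are 200 camera calls.

TASK

Close the grey fastener box: press its lid straight down until it is fully home, then snap the four black corner clips down over the rim one at a time in opposite-corner order (any clip first, next the one diagonally across from it, then the other two). Feel for each snap and never push on the box with more than 25 N; leave the tools and parts lying around it where they are.

Things in the scene. Friction and masses are not known exactly. Their poses are not given: they have to be found in the camera images.
- storage_box: grey plastic fastener box with lid and clips, fixed to the bench on a rubber foot pad (gives 1 mm per 15 N pressed down). Box 110 (x) x 160 (y) mm outside, 50 mm high, with an outward rim along both long sides (z 46-50, to x=+-69). Origin: centre of its underside, on the bench top; x across the short way, y along the long way, z up. Lid and clip offsets: mm in this frame.
- lid (a joint): flat lid, 114x164 mm, 16 mm thick, guided straight up and down on the box; slides stiffly (about 10 N) and stays where left. Joint value in m: 0 = stands 12 mm proud, 0.012 = fully home on the rim (hard stop). Lid top is at z = 78 mm minus the joint value; a low round boss (44 mm across) marks its middle. Starts 7 to 12 mm proud.
- clip_1 (a joint): black clip, pin at x=-63, y=+52; across from clip_3. Shape (all four alike): flap 29 mm wide along y, 4 mm thick, reaching 34 mm outward along x from a hinge pin parallel to y; press rib 26 mm from the pin, its top 5.5 mm over the flap's mid-plane. Value in rad: 0 = open, flap 25 deg above level; 0.436 = level; 0.68 = shut, 14 deg below level, hook over the rim, hard stop. Starts near 0.
- clip_2 (a joint): black clip, pin at x=+63, y=+52; across from clip_4. Like clip_1. Pin height: nominally z = 70 minus the lid's value (58 with the lid home), BUT each clip sits on its own slotted carrier, screwed tight up to 7 mm higher or lower; this offset is not measured and must be felt.
- clip_3 (a joint): black clip, pin at x=+63, y=-52; across from clip_1. Like clip_1. A spring pushes each clip open until 0.536 rad and past that snaps it shut and holds it. Pressed straight down by a fingertip 24 mm outside the pin it resists with 5 to 11 N, gives way as it snaps, then meets its hard stop about 3.5 mm lower.
- clip_4 (a joint): black clip, pin at x=-63, y=-52; across from clip_2. Like clip_1, with its own unmeasured carrier height (see clip_2) and the same snap (see clip_3); 0 = open, 0.68 = shut.
- hex_nut_1: bare steel M12 hex nut, 18x21x10 mm, lying flat by the box; bystander; origin: centre of its underside
- hex_nut_2: second, like steel M12 hex nut by the box; bystander; origin: centre of its underside
- offcut_2: small wooden offcut, 30x90x20 mm (x, y, z), by the other end of the box; bystander; origin: centre of its underside
- tape_measure: yellow pocket tape measure standing on the bench, 39x90x70 mm; bystander; origin: centre of its underside
- carpenter_pencil: flat red carpenter's pencil, 15x159x8 mm; bystander; origin: centre of its underside
- bevel_chisel: chisel with wooden handle, 26x265x26 mm; bystander, at the bench's front edge; origin: centre of its underside
- screwdriver_a: blue-handled screwdriver, 28x219x24 mm; bystander; origin: centre of its underside

How it is judged (in metres and radians):
On the way, in this order (a step that is already met when the one before it is completed fails the run):
1. the lid is pressed home (within 1 mm) while all four clips are still open (value of joint lid above 0.011 m and value of joint each of clip_1, clip_2, clip_3, clip_4 below 0.4 rad), for 0.1 s.
2. exactly one clip is shut, the other three open (((value of joint lid above 0.011 m and value of joint clip_1 above 0.64 rad and value of joint each of clip_2, clip_3, clip_4 below 0.4 rad) or (value of joint lid above 0.011 m and value of joint each of clip_1, clip_3, clip_4 below 0.4 rad and value of joint clip_2 above 0.64 rad) or (value of joint lid above 0.011 m and value of joint each of clip_1, clip_2, clip_4 below 0.4 rad and value of joint clip_3 above 0.64 rad) or (value of joint lid above 0.011 m and value of joint each of clip_1, clip_2, clip_3 below 0.4 rad and value of joint clip_4 above 0.64 rad))), for 0.1 s.
3. the clip diagonally across from it is shut too, the other two still open (((value of joint lid above 0.011 m and value of joint each of clip_1, clip_3 above 0.64 rad and value of joint each of clip_2, clip_4 below 0.4 rad) or (value of joint lid above 0.011 m and value of joint each of clip_1, clip_3 below 0.4 rad and value of joint each of clip_2, clip_4 above 0.64 rad))), for 0.1 s.
At the end, for the whole second after the job is handed in: the lid is home (joint above 0.011 m, within 1 mm of its stop) and all four clips are shut (each joint above 0.64 rad, past the snap) (value of joint lid above 0.011 m and value of joint each of clip_1, clip_2, clip_3, clip_4 above 0.64 rad); the robot touches nothing.
It fails at once if the box, lid or clips pushed with more than 25 N (contact force between any of the fingers, the arm and storage_box above 25 N).
It fails at once if two clips at neighbouring corners shut while the other two are not ((value of joint each of clip_1, clip_2 above 0.64 rad and value of joint each of clip_3, clip_4 below 0.64 rad) or (value of joint each of clip_2, clip_3 above 0.64 rad and value of joint each of clip_1, clip_4 below 0.64 rad) or (value of joint each of clip_3, clip_4 above 0.64 rad and value of joint each of clip_1, clip_2 below 0.64 rad) or (value of joint each of clip_4, clip_1 above 0.64 rad and value of joint each of clip_2, clip_3 below 0.64 rad)).
It fails at once if a clip shut before the lid is home (value of joint any of clip_1, clip_2, clip_3, clip_4 above 0.64 rad and value of joint lid below 0.011 m).
It fails at once if a bystander moved more than 20 mm (distance of any of hex_nut_1, hex_nut_2, offcut_2, tape_measure, carpenter_pencil, bevel_chisel, screwdriver_a from where it was at the start of the episode above 0.02 m).
It also fails if it takes over 64 s, if anything falls off the work surface, if the arm or the gripper's body presses on something with over 40 N, if the wrist force passes 120 N, or if a joint passes its speed limit or range.

## Working session

There is one attempt and no reset: what is moved stays moved. The work goes in short steps, Python scripts to look and compute and a shell command to move; the robot and the scene stay as the last step left them, time stands still between calls to the robot, and variables do not carry over. Pictures are saved under pics/ and viewed, at most 10 in all, crops included, and the job is handed in when it is done.

```bash
mkdir -p pics; ls; python3 - <<'E'
from bench import status,camera,camera_model
import cv2
for n in("top","side"):
    cv2.imwrite(f"pics/{n}0.png",camera(n)); print(n,camera_model(n))
s=status.sense(); print(s)
E
```

```text
pics
top {'vertical_fov': 57.003260804210875, 'cx': 258.64880633807155, 'cy': 197.161675103774, 'dist_coeffs': array([-0.02390487,  0.        ,  0.        ,  0.        ,  0.        ]), 'rvec': array([ 2.1674686 , -2.18371686,  0.12625823]), 'tvec': array([-18.98720739, 501.50022924, 861.39663084])}
side {'vertical_fov': 54.710291441231185, 'cx': 259.2035616781418, 'cy': 188.24675909714392, 'dist_coeffs': array([-0.00359142,  0.        ,  0.        ,  0.        ,  0.        ]), 'rvec': array([ 0.12237243, -2.80431834,  1.30681223]), 'tvec': array([511.57819475,  85.55734544, 936.8246633 ])}
{'t': 0.1, 'joints': array([ 1.54820868,  0.50179275, -0.42676159,  1.55137215,  0.22080772,
        1.13831727, -0.21030188]), 'joint_velocities': array([ 0.0004557 , -0.0029702 , -0.00050556, -0.0037708 ,  0.00016342,
        0.0014987 , -0.00086544]), 'joint_efforts': array([-9.42690298e-03, -5.70809197e+01, -5.83802059e+00, -2.81751806e+01,
        1.04381875e-02,  5.57219886e-03, -8.71155692e-06]), 'eef_pos': array([ 182.99340292, -623.03209545,  230.32366987]), 'orientation': array([-9.11889841e-04,  9.89806570e-01,  1.42415273e-01, -1.12810096e-04]), 'contact_force': array([ 1.08390675, -0.0284287 , -0.56517128]), 'torque': array([-0.03511213,  0.01302524,  0.0238453 ]), 'grip_force': 0.0, 'width': 85.45907922799553}
```

View pics/top0.png

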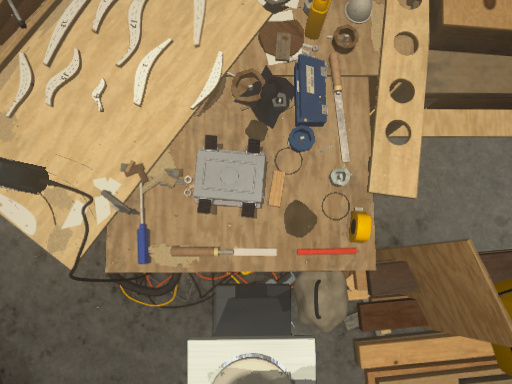

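View pics/side0.png

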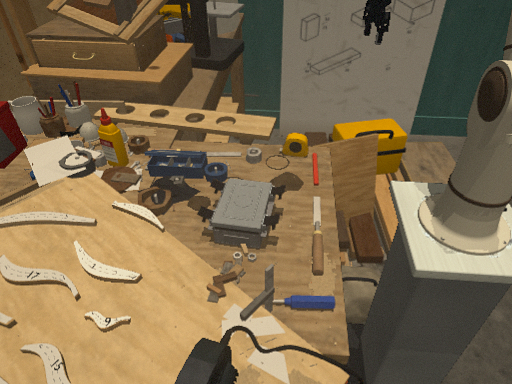

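The top view shows the grey box at about (230,178), long side across the image. Its four black clips are at about (210,142), (250,143), (204,207) and (249,210). The side view shows the same box at (243,212), with the arm off to the right and clear of it. Next I'll measure the box pose from the lid contour and the clips.

```bash
cat > h.py <<'E'
import cv2,numpy as np
from bench import status,camera,camera_model
def cast(n,uv,z):
    m=camera_model(n); f=192/np.tan(np.radians(m["vertical_fov"]/2))
    K=np.array([[f,0,m["cx"]],[0,f,m["cy"]],[0,0,1]])
    p=cv2.undistortPoints(np.array(uv,float).reshape(-1,1,2),K,m["dist_coeffs"]).reshape(-1,2)
    R=cv2.Rodrigues(m["rvec"])[0]; c=-R.T@m["tvec"]
    d=np.c_[p,np.ones(len(p))]@R
    return c+d*((z-c[2])/d[:,2])[:,None]
E
python3 - <<'E'
from h import *
im=cv2.imread("pics/top0.png"); hsv=cv2.cvtColor(im,cv2.COLOR_BGR2HSV)
g=((hsv[...,1]<50)&(hsv[...,2]>90)).astype(np.uint8); g[:135]=0; g[225:]=0; g[:,:185]=0; g[:,285:]=0
g=cv2.morphologyEx(g,cv2.MORPH_OPEN,np.ones((5,5)))
c=max(cv2.findContours(g,0,2)[0],key=cv2.contourArea)
r=cv2.minAreaRect(c); b=cv2.boxPoints(r); print(r)
w=cast("top",b,74); print(w.round(1)); ctr=w.mean(0); print("lid centre",ctr.round(1))
for i in range(4):
    e=w[(i+1)%4]-w[i]; print(np.linalg.norm(e).round(1),np.degrees(np.arctan2(e[1],e[0])).round(2))
k=(hsv[...,2]<60).astype(np.uint8); k[:130]=0; k[222:]=0; k[:,:190]=0; k[:,275:]=0
n,l,st,ce=cv2.connectedComponentsWithStats(k)
for i in range(1,n):
    if st[i,4]>40: print(st[i],ce[i].round(1),cast("top",[ce[i]],72).round(1))
cr=cv2.resize(im[125:235,160:300],None,fx=5,fy=5,interpolation=cv2.INTER_CUBIC)
cv2.imwrite("pics/crop0.png",cr)
E
```

```text
((228.81472778320312, 177.59390258789062), (68.82465362548828, 54.93147659301758), 4.085616588592529)
[[484.7 134.4  74. ]
 [616.8 126.5  74. ]
 [603.9 -38.4  74. ]
 [471.9 -27.8  74. ]]
lid centre [544.3  48.7  74. ]
132.3 -3.42
165.4 -94.48
132.4 175.41
162.7 85.5
[249 139  11  14 122] [253.9 145.7] [[621.7 -11.7  72. ]]
```

View pics/crop0.png

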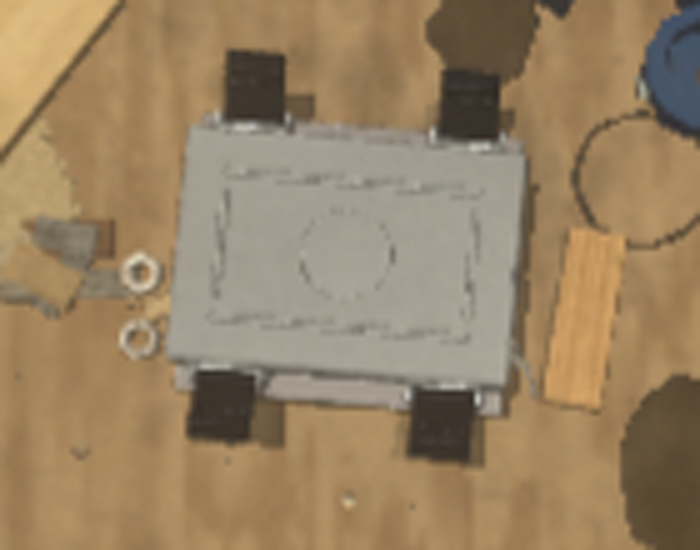

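The crop shows the lid corners at crop px (193,125), (525,145), (505,387) and (168,358), with the boss at (347,254). The clips are at (255,88), (470,104), (222,406) and (442,424). I'll convert these to the box pose and the press points.

```bash
python3 - <<'E'
from h import *
f=lambda a:(np.array(a,float)+.5)/5-.5+[160,125]
b=cast("top",f([[347,254]]),77)[0]; print("boss",b.round(1))
q=cast("top",f([[193,125],[525,145],[505,387],[168,358]]),75); print(q.round(1),q.mean(0).round(1))
c=cast("top",f([[255,88],[470,104],[442,424],[222,406]]),76); print(c.round(1),c.mean(0).round(1))
ly=q[0]-q[1]+q[3]-q[2]; cy=c[0]-c[1]+c[3]-c[2]; cx=c[0]-c[3]+c[1]-c[2]
ang=lambda v:np.degrees(np.arctan2(v[1],v[0]))
print("yaw", ang(ly)-90,ang(cy)-90,ang(cx), np.linalg.norm(ly)/2,np.linalg.norm(cy)/2,np.linalg.norm(cx)/2)
# side view: boss
im=cv2.imread("pics/side0.png"); cv2.imwrite("pics/side_crop.png",cv2.resize(im[165:260,190:300],None,fx=6,fy=6,interpolation=cv2.INTER_CUBIC))
E
```

```text
boss [548.6  48.   77. ]
[[612.  122.1  75. ]
 [601.3 -37.2  75. ]
 [484.8 -26.5  75. ]
 [499.6 132.8  75. ]] [549.4  47.8  75. ]
[[629.7  92.3  76. ]
 [621.3 -10.9  76. ]
 [467.4   3.3  76. ]
 [476.6 106.9  76. ]] [548.7  47.9  76. ]
yaw -4.581687432741845 -4.871637758461887 -5.364765414084193 159.79545278510824 103.80497889648751 154.18249305965273
```

View pics/side_crop.png

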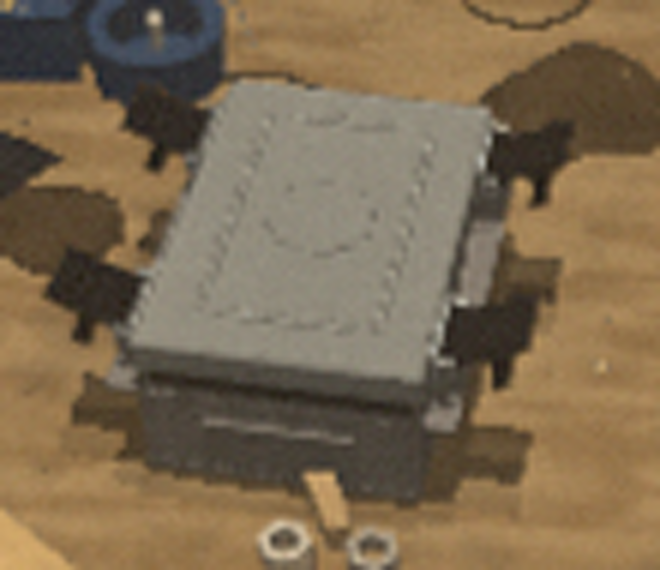

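The lid and clip fits agree: centre (549, 48), yaw -4.9°. The clip press points are (640,92), (631,-11), (458,4) and (466,107). I'll close the gripper and go over the boss.

```bash
python3 -m creep '[{"gripper":-1,"slide":[22,40,0],"delta_rot":[0,0,-0.08]},{"gripper":-1,"slide":[45,82,0],"delta_rot":[0,0,-0.16]},{"gripper":-1,"slide":[68,124,0],"delta_rot":[0,0,-0.24]},{"gripper":-1,"slide":[91,167,0],"delta_rot":[0,0,-0.32]},{"gripper":-1,"slide":[114,209,0],"delta_rot":[0,0,-0.37]},{"gripper":-1,"slide":[137,251,0],"delta_rot":[0,0,-0.37]},{"gripper":-1,"slide":[160,293,0],"delta_rot":[0,0,-0.37]},{"gripper":-1,"slide":[183,336,0],"delta_rot":[0,0,-0.37]}]' 20
```

```text
t: 0.9
eef_pos: [366.6, -285.8, 231.2]
orientation: [0.0, 0.999, -0.042, -0.0]
contact_force: [0.5, -0.1, -0.6]
width: -0.0
grip_force: 0.0
```

```bash
python3 -m creep '[{"gripper":-1,"slide":[23,42,0],"delta_rot":[0,0,0]},{"gripper":-1,"slide":[46,84,0],"delta_rot":[0,0,0]},{"gripper":-1,"slide":[69,126,-10],"delta_rot":[0,0,0]},{"gripper":-1,"slide":[92,168,-20],"delta_rot":[0,0,0]},{"gripper":-1,"slide":[115,210,-30],"delta_rot":[0,0,0]},{"gripper":-1,"slide":[138,252,-50],"delta_rot":[0,0,0]},{"gripper":-1,"slide":[161,294,-70],"delta_rot":[0,0,0]},{"gripper":-1,"slide":[183,336,-90],"delta_rot":[0,0,0]}]'; python3 -m creep '[{"gripper":-1,"slide":[0,0,-25],"delta_rot":[0,0,0]},{"gripper":-1,"slide":[0,0,-45],"delta_rot":[0,0,0]},{"gripper":-1,"slide":[0,0,-53],"delta_rot":[0,0,0]},{"gripper":-1,"slide":[0,0,-53],"delta_rot":[0,0,0]}]'
```

```text
t: 1.7
eef_pos: [547.6, 45.5, 142.3]
orientation: [0.0, 0.999, -0.042, -0.0]
contact_force: [1.1, -0.6, 0.7]
width: 0.2
grip_force: 0.0
t: 2.1
eef_pos: [545.8, 43.8, 89.1]
orientation: [0.0, 0.999, -0.042, -0.001]
contact_force: [-0.2, -0.3, 0.4]
width: 0.1
grip_force: 0.0
```

```bash
python3 - <<'E'
from h import *
a=camera("top")[110:240,140:310];b=camera("side")[110:260,170:320]
a=cv2.resize(a,(520,400));b=cv2.resize(b,(400,400))
cv2.imwrite("pics/over.png",cv2.resize(np.hstack([a,b]),(800,348)))
E
```

```text
(no output)
```

View pics/over.png

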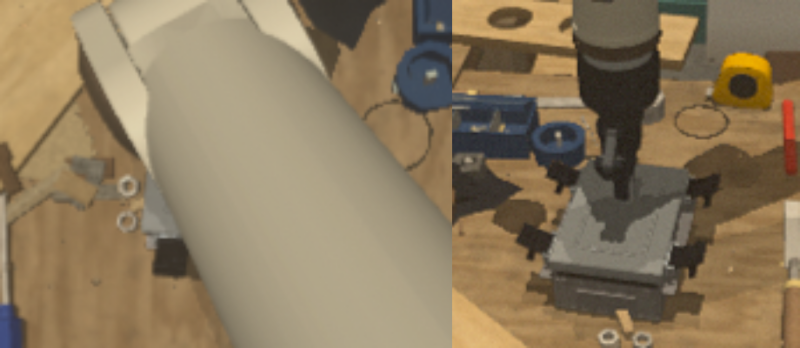

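The side view shows the closed fingers just above the lid's boss. I'll correct the small x/y lag and start feeling downward.

```bash
python3 -m creep '[{"gripper":-1,"slide":[2,2,-2],"delta_rot":[0,0,0]},{"gripper":-1,"slide":[3,4,-4],"delta_rot":[0,0,0]},{"gripper":-1,"slide":[3,4,-6],"delta_rot":[0,0,0]},{"gripper":-1,"slide":[3,4,-8],"delta_rot":[0,0,0]}]';  python3 -m creep '[{"gripper":-1,"slide":[0,0,-1],"delta_rot":[0,0,0]},{"gripper":-1,"slide":[0,0,-2],"delta_rot":[0,0,0]},{"gripper":-1,"slide":[0,0,-2],"delta_rot":[0,0,0]}]'
```

```text
t: 2.6
eef_pos: [550.2, 48.1, 82.5]
orientation: [0.0, 0.999, -0.042, 0.0]
contact_force: [0.2, -0.2, 0.6]
width: -0.0
grip_force: 0.0
t: 2.9
eef_pos: [549.9, 48.0, 80.2]
orientation: [0.0, 0.999, -0.042, -0.0]
contact_force: [0.0, 0.2, -0.0]
width: 0.0
grip_force: 0.0
```

```bash
python3 -m creep '[{"gripper":-1,"slide":[0,0,-0.5],"delta_rot":[0,0,0]},{"gripper":-1,"slide":[0,0,-1],"delta_rot":[0,0,0]},{"gripper":-1,"slide":[0,0,-1.5],"delta_rot":[0,0,0]},{"gripper":-1,"slide":[0,0,-2],"delta_rot":[0,0,0]}]';  python3 -m creep '[{"gripper":-1,"slide":[0,0,-0.5],"delta_rot":[0,0,0]},{"gripper":-1,"slide":[0,0,-1],"delta_rot":[0,0,0]},{"gripper":-1,"slide":[0,0,-1.5],"delta_rot":[0,0,0]}]'; python3 -m creep '[{"gripper":-1,"slide":[0,0,-0.5],"delta_rot":[0,0,0]},{"gripper":-1,"slide":[0,0,-1],"delta_rot":[0,0,0]},{"gripper":-1,"slide":[0,0,-1.5],"delta_rot":[0,0,0]}]'
```

```text
t: 3.3
eef_pos: [550.0, 48.1, 78.3]
orientation: [0.0, 0.999, -0.042, 0.0]
contact_force: [0.7, -0.4, -1.2]
width: -0.2
grip_force: 0.0
t: 3.6
eef_pos: [550.0, 48.1, 76.8]
orientation: [0.0, 0.999, -0.042, 0.0]
contact_force: [0.4, -0.2, 0.3]
width: -0.2
grip_force: 0.0
t: 3.9
eef_pos: [550.1, 48.1, 76.0]
orientation: [0.0, 0.999, -0.042, 0.0]
contact_force: [-4.2, -0.9, 10.2]
width: 0.2
grip_force: 4.8
```

Contact at about z=76 with 10 N, so the lid is sliding.

```bash
python3 -m creep '[{"gripper":-1,"slide":[0,0,-0.5],"delta_rot":[0,0,0]},{"gripper":-1,"slide":[0,0,-1],"delta_rot":[0,0,0]},{"gripper":-1,"slide":[0,0,-1.5],"delta_rot":[0,0,0]},{"gripper":-1,"slide":[0,0,-2],"delta_rot":[0,0,0]}]';  python3 -m creep '[{"gripper":-1,"slide":[0,0,-0.5],"delta_rot":[0,0,0]},{"gripper":-1,"slide":[0,0,-1],"delta_rot":[0,0,0]},{"gripper":-1,"slide":[0,0,-1.5],"delta_rot":[0,0,0]},{"gripper":-1,"slide":[0,0,-2],"delta_rot":[0,0,0]}]'
```

```text
t: 4.3
eef_pos: [550.1, 48.1, 74.3]
orientation: [0.0, 0.999, -0.042, 0.0]
contact_force: [-3.5, -1.3, 10.7]
width: 0.1
grip_force: 5.2
t: 4.7
eef_pos: [550.1, 48.1, 72.4]
orientation: [0.0, 0.999, -0.042, 0.0]
contact_force: [-3.2, -0.9, 10.4]
width: 0.0
grip_force: 5.2
```

```bash
python3 -m creep '[{"gripper":-1,"slide":[0,0,-0.5],"delta_rot":[0,0,0]},{"gripper":-1,"slide":[0,0,-1],"delta_rot":[0,0,0]},{"gripper":-1,"slide":[0,0,-1.5],"delta_rot":[0,0,0]},{"gripper":-1,"slide":[0,0,-2],"delta_rot":[0,0,0]}]';  python3 -m creep '[{"gripper":-1,"slide":[0,0,-0.5],"delta_rot":[0,0,0]},{"gripper":-1,"slide":[0,0,-1],"delta_rot":[0,0,0]}]'; python3 -m creep '[{"gripper":-1,"slide":[0,0,-0.5],"delta_rot":[0,0,0]}]'
```

```text
t: 5.1
eef_pos: [550.1, 48.1, 70.4]
orientation: [0.0, 0.999, -0.042, 0.0]
contact_force: [-4.1, -1.5, 10.3]
width: -0.3
grip_force: 5.3
t: 5.3
eef_pos: [550.1, 48.1, 69.4]
orientation: [0.0, 0.999, -0.042, 0.0]
contact_force: [-3.6, -1.1, 9.3]
width: -0.2
grip_force: 5.3
t: 5.4
eef_pos: [550.1, 48.1, 68.9]
orientation: [0.0, 0.999, -0.042, 0.0]
contact_force: [-3.9, -0.9, 10.5]
width: 0.1
grip_force: 5.3
```

```bash
python3 -m creep '[{"gripper":-1,"slide":[0,0,-0.5],"delta_rot":[0,0,0]}]';python3 -m creep '[{"gripper":-1,"slide":[0,0,-0.5],"delta_rot":[0,0,0]}]';python3 -m creep '[{"gripper":-1,"slide":[0,0,-0.3],"delta_rot":[0,0,0]}]'
```

```text
t: 5.5
eef_pos: [550.1, 48.1, 68.4]
orientation: [0.0, 0.999, -0.042, 0.0]
contact_force: [-3.0, -1.0, 10.4]
width: -0.3
grip_force: 5.3
t: 5.6
eef_pos: [550.1, 48.1, 67.9]
orientation: [0.0, 0.999, -0.042, 0.0]
contact_force: [-3.4, -0.9, 10.0]
width: -0.4
grip_force: 5.3
t: 5.7
eef_pos: [550.1, 48.1, 67.5]
orientation: [0.0, 0.999, -0.042, 0.0]
contact_force: [-3.6, -0.3, 10.9]
width: -0.4
grip_force: 5.2
```

```bash
python3 -m creep '[{"gripper":-1,"slide":[0,0,-0.4],"delta_rot":[0,0,0]}]';python3 -m creep '[{"gripper":-1,"slide":[0,0,-0.4],"delta_rot":[0,0,0]}]'
```

```text
t: 5.8
eef_pos: [550.1, 48.1, 67.1]
orientation: [0.0, 0.999, -0.042, 0.0]
contact_force: [-3.5, -0.4, 10.9]
width: -0.1
grip_force: 5.3
t: 5.9
eef_pos: [550.1, 48.1, 66.8]
orientation: [0.0, 0.999, -0.042, 0.0]
contact_force: [-3.2, -1.6, 10.0]
width: 0.1
grip_force: 5.3
```

```bash
python3 -m creep '[{"gripper":-1,"slide":[0,0,-0.4],"delta_rot":[0,0,0]}]';python3 -m creep '[{"gripper":-1,"slide":[0,0,-0.4],"delta_rot":[0,0,0]}]'
```

```text
t: 6.0
eef_pos: [550.1, 48.1, 66.4]
orientation: [0.0, 0.999, -0.042, 0.0]
contact_force: [-3.8, -1.3, 10.3]
width: 0.2
grip_force: 5.3
t: 6.1
eef_pos: [550.1, 48.1, 66.0]
orientation: [0.0, 0.999, -0.042, 0.0]
contact_force: [-4.0, -0.5, 11.3]
width: 0.0
grip_force: 5.3
```

```bash
python3 -m creep '[{"gripper":-1,"slide":[0,0,-0.3],"delta_rot":[0,0,0]}]';python3 -m creep '[{"gripper":-1,"slide":[0,0,-0.3],"delta_rot":[0,0,0]}]'
```

```text
t: 6.2
eef_pos: [550.1, 48.1, 65.7]
orientation: [0.0, 0.999, -0.042, 0.0]
contact_force: [-4.0, -0.1, 10.5]
width: 0.3
grip_force: 5.3
t: 6.3
eef_pos: [550.1, 48.1, 65.4]
orientation: [0.0, 0.999, -0.042, 0.0]
contact_force: [-4.6, 0.0, 10.9]
width: 0.2
grip_force: 5.6
```

```bash
python3 -m creep '[{"gripper":-1,"slide":[0,0,-0.3],"delta_rot":[0,0,0]}]';python3 -m creep '[{"gripper":-1,"slide":[0,0,-0.2],"delta_rot":[0,0,0]}]'
```

```text
t: 6.4
eef_pos: [550.1, 48.1, 65.2]
orientation: [0.0, 0.999, -0.042, 0.0]
contact_force: [-3.8, -0.9, 13.4]
width: 0.2
grip_force: 6.8
t: 6.5
eef_pos: [550.1, 48.1, 65.2]
orientation: [0.0, 0.999, -0.042, 0.0]
contact_force: [-5.3, -0.5, 13.9]
width: -0.1
grip_force: 7.2
```

```bash
python3 -m creep '[{"gripper":-1,"slide":[0,0,-0.2],"delta_rot":[0,0,0]},{"gripper":-1,"slide":[0,0,-0.2],"delta_rot":[0,0,0]}]'
```

```text
t: 6.7
eef_pos: [550.1, 48.1, 65.1]
orientation: [0.001, 0.999, -0.042, 0.0]
contact_force: [-5.6, -1.8, 14.4]
width: 0.1
grip_force: 7.4
```

```bash
python3 -m creep '[{"gripper":-1,"slide":[0,0,-0.2],"delta_rot":[0,0,0]},{"gripper":-1,"slide":[0,0,-0.3],"delta_rot":[0,0,0]}]'; python3 -m creep '[{"gripper":-1,"slide":[0,0,10],"delta_rot":[0,0,0]},{"gripper":-1,"slide":[0,0,35],"delta_rot":[0,0,0]},{"gripper":-1,"slide":[30,15,35],"delta_rot":[0,0,0]},{"gripper":-1,"slide":[60,30,35],"delta_rot":[0,0,0]},{"gripper":-1,"slide":[90,44,30],"delta_rot":[0,0,0]},{"gripper":-1,"slide":[90,44,25],"delta_rot":[0,0,0]},{"gripper":-1,"slide":[90,44,25],"delta_rot":[0,0,0]}]'
```

```text
t: 6.9
eef_pos: [550.1, 48.1, 65.0]
orientation: [0.001, 0.999, -0.042, 0.0]
contact_force: [-5.7, -1.0, 16.5]
width: -0.1
grip_force: 8.4
t: 7.6
eef_pos: [639.2, 92.4, 87.2]
orientation: [-0.0, 0.999, -0.042, -0.001]
contact_force: [-1.0, 0.2, -0.1]
width: -0.3
grip_force: 0.0
```

The lid is home: the force climbed to 16.5 N at the hard stop. Clip A first. The stop can't be above z≈65, so descending to about 69 is safe.

```bash
python3 -m creep '[{"gripper":-1,"slide":[0,0,-3],"delta_rot":[0,0,0]},{"gripper":-1,"slide":[0,0,-6],"delta_rot":[0,0,0]},{"gripper":-1,"slide":[0,0,-9],"delta_rot":[0,0,0]},{"gripper":-1,"slide":[0,0,-12],"delta_rot":[0,0,0]},{"gripper":-1,"slide":[0,0,-14],"delta_rot":[0,0,0]},{"gripper":-1,"slide":[0,0,-16],"delta_rot":[0,0,0]},{"gripper":-1,"slide":[0,0,-18],"delta_rot":[0,0,0]}]'; python3 -m creep '[{"gripper":-1,"slide":[0,0,-0.5],"delta_rot":[0,0,0]},{"gripper":-1,"slide":[0,0,-1],"delta_rot":[0,0,0]},{"gripper":-1,"slide":[0,0,-1.5],"delta_rot":[0,0,0]}]'
```

```text
t: 8.3
eef_pos: [640.3, 92.1, 70.4]
orientation: [0.0, 0.999, -0.042, 0.0]
contact_force: [0.2, -0.3, 2.2]
width: 0.1
grip_force: 1.5
t: 8.6
eef_pos: [640.9, 92.0, 69.4]
orientation: [-0.0, 0.999, -0.042, 0.001]
contact_force: [2.0, -1.4, 3.4]
width: 0.0
grip_force: 1.9
```

```bash
python3 -m creep '[{"gripper":-1,"slide":[0,0,-0.7],"delta_rot":[0,0,0]},{"gripper":-1,"slide":[0,0,-1.4],"delta_rot":[0,0,0]},{"gripper":-1,"slide":[0,0,-2],"delta_rot":[0,0,0]}]'; python3 -m creep '[{"gripper":-1,"slide":[0,0,-0.7],"delta_rot":[0,0,0]},{"gripper":-1,"slide":[0,0,-1.4],"delta_rot":[0,0,0]},{"gripper":-1,"slide":[0,0,-2],"delta_rot":[0,0,0]}]'
```

```text
t: 8.9
eef_pos: [641.6, 92.0, 67.8]
orientation: [-0.0, 0.999, -0.042, 0.002]
contact_force: [2.5, -0.7, 6.4]
width: 0.3
grip_force: 3.1
t: 9.2
eef_pos: [642.3, 92.0, 66.3]
orientation: [-0.0, 0.999, -0.042, 0.002]
contact_force: [3.5, -1.0, 7.4]
width: -0.4
grip_force: 3.7
```

```bash
python3 -m creep '[{"gripper":-1,"slide":[-0.5,0,-0.7],"delta_rot":[0,0,0]},{"gripper":-1,"slide":[-1,0,-1.4],"delta_rot":[0,0,0]},{"gripper":-1,"slide":[-1,0,-2],"delta_rot":[0,0,0]}]'; python3 -m creep '[{"gripper":-1,"slide":[0,0,-0.7],"delta_rot":[0,0,0]},{"gripper":-1,"slide":[0,0,-1.4],"delta_rot":[0,0,0]},{"gripper":-1,"slide":[0,0,-2],"delta_rot":[0,0,0]}]'
```

```text
t: 9.5
eef_pos: [642.7, 91.9, 65.1]
orientation: [-0.0, 0.999, -0.042, 0.004]
contact_force: [5.7, -1.6, 9.3]
width: -0.1
grip_force: 4.3
t: 9.8
eef_pos: [643.2, 91.9, 63.3]
orientation: [-0.0, 0.999, -0.043, 0.004]
contact_force: [7.0, -1.8, 7.5]
width: 0.3
grip_force: 4.2
```

```bash
python3 -m creep '[{"gripper":-1,"slide":[0,0,-0.7],"delta_rot":[0,0,0]},{"gripper":-1,"slide":[0,0,-1.4],"delta_rot":[0,0,0]},{"gripper":-1,"slide":[0,0,-2],"delta_rot":[0,0,0]}]'; python3 -m creep '[{"gripper":-1,"slide":[0,0,-0.5],"delta_rot":[0,0,0]},{"gripper":-1,"slide":[0,0,-1],"delta_rot":[0,0,0]}]'
```

```text
t: 10.1
eef_pos: [641.7, 92.2, 60.5]
orientation: [-0.0, 0.999, -0.042, 0.003]
contact_force: [2.8, -0.0, 5.0]
width: -0.2
grip_force: 2.8
t: 10.3
eef_pos: [640.0, 92.3, 58.5]
orientation: [-0.0, 0.999, -0.042, 0.001]
contact_force: [2.1, -0.4, 2.5]
width: 0.1
grip_force: 1.4
```

```bash
python3 -m creep '[{"gripper":-1,"slide":[0,0,-0.5],"delta_rot":[0,0,0]},{"gripper":-1,"slide":[0,0,-1],"delta_rot":[0,0,0]}]'; python3 -m creep '[{"gripper":-1,"slide":[0,0,-0.5],"delta_rot":[0,0,0]},{"gripper":-1,"slide":[0,0,-0.5],"delta_rot":[0,0,0]}]'
```

```text
t: 10.5
eef_pos: [637.5, 92.1, 55.8]
orientation: [0.0, 0.999, -0.042, -0.001]
contact_force: [0.3, 0.3, -0.2]
width: -0.0
grip_force: 0.0
t: 10.7
eef_pos: [637.8, 92.0, 55.4]
orientation: [0.0, 0.999, -0.042, -0.001]
contact_force: [-0.2, -0.4, -0.3]
width: -0.1
grip_force: 0.0
```

The force dropped to zero, so it probably snapped. I'll feel for the hard stop to confirm.

```bash
python3 -m creep '[{"gripper":-1,"slide":[0,0,-0.5],"delta_rot":[0,0,0]},{"gripper":-1,"slide":[0,0,-0.5],"delta_rot":[0,0,0]}]'; python3 -m creep '[{"gripper":-1,"slide":[0,0,-0.5],"delta_rot":[0,0,0]},{"gripper":-1,"slide":[0,0,-0.5],"delta_rot":[0,0,0]}]'
```

```text
t: 10.9
eef_pos: [638.7, 92.1, 55.5]
orientation: [0.0, 0.999, -0.042, -0.0]
contact_force: [0.4, 0.1, -0.3]
width: 0.0
grip_force: 0.0
t: 11.1
eef_pos: [639.0, 92.1, 55.3]
orientation: [0.0, 0.999, -0.042, -0.0]
contact_force: [-0.3, 0.7, 0.1]
width: -0.3
grip_force: 0.0
```

```bash
python3 -m creep '[{"gripper":-1,"slide":[0,0,-0.5],"delta_rot":[0,0,0]},{"gripper":-1,"slide":[0,0,-1],"delta_rot":[0,0,0]}]'; python3 -m creep '[{"gripper":-1,"slide":[0,0,-0.5],"delta_rot":[0,0,0]},{"gripper":-1,"slide":[0,0,-0.5],"delta_rot":[0,0,0]}]'
```

```text
t: 11.3
eef_pos: [639.1, 92.1, 54.4]
orientation: [0.0, 0.999, -0.042, 0.0]
contact_force: [0.2, 0.1, -0.0]
width: 0.1
grip_force: 0.0
t: 11.5
eef_pos: [639.1, 92.1, 53.9]
orientation: [0.0, 0.999, -0.042, 0.0]
contact_force: [0.1, -1.4, 2.1]
width: -0.1
grip_force: 0.6
```

```bash
python3 -m creep '[{"gripper":-1,"slide":[0,0,-0.4],"delta_rot":[0,0,0]}]'; python3 -m creep '[{"gripper":-1,"slide":[0,0,-0.4],"delta_rot":[0,0,0]}]'
```

```text
t: 11.6
eef_pos: [639.1, 92.1, 53.7]
orientation: [0.0, 0.999, -0.042, 0.0]
contact_force: [-1.1, 0.1, 3.3]
width: -0.4
grip_force: 1.6
t: 11.7
eef_pos: [639.2, 92.1, 53.4]
orientation: [0.0, 0.999, -0.042, 0.0]
contact_force: [-0.9, -0.9, 4.3]
width: -0.0
grip_force: 2.5
```

Contact at z≈54, with force rising steadily as expected of the stop. I'll lift, travel to the diagonal clip C, and check with the side camera.

```bash
python3 -m creep '[{"gripper":-1,"slide":[0,0,20],"delta_rot":[0,0,0]},{"gripper":-1,"slide":[0,0,50],"delta_rot":[0,0,0]},{"gripper":-1,"slide":[-40,-20,50],"delta_rot":[0,0,0]},{"gripper":-1,"slide":[-80,-40,50],"delta_rot":[0,0,0]},{"gripper":-1,"slide":[-120,-60,50],"delta_rot":[0,0,0]},{"gripper":-1,"slide":[-160,-80,50],"delta_rot":[0,0,0]},{"gripper":-1,"slide":[-181,-88,40],"delta_rot":[0,0,0]},{"gripper":-1,"slide":[-181,-88,32],"delta_rot":[0,0,0]}]'; python3 -c '
from h import *
cv2.imwrite("pics/c1.png",cv2.resize(camera("side")[150:260,180:310],None,fx=5,fy=5,interpolation=cv2.INTER_CUBIC))
s=status.sense(); print(s["eef_pos"])'
```

```text
t: 12.5
eef_pos: [454.3, 1.8, 84.4]
orientation: [0.001, 0.999, -0.043, -0.001]
contact_force: [0.6, -0.0, -0.3]
width: 0.2
grip_force: 0.0
[456.12847495   2.88047776  83.80521118]
```

View pics/c1.png

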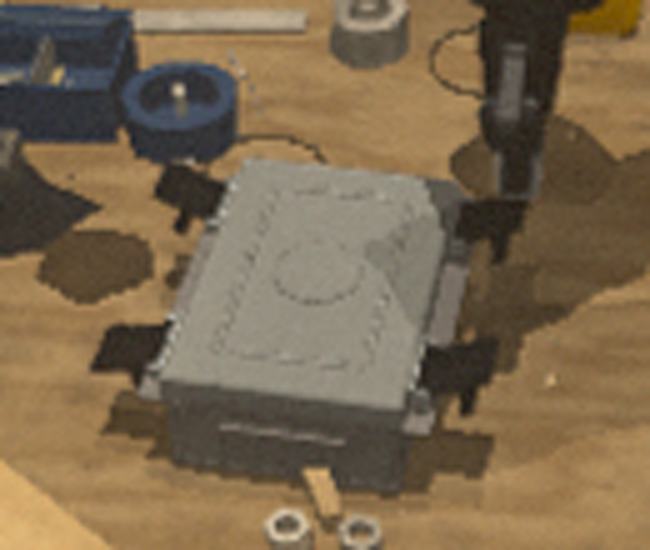

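The picture shows clip A, at crop (130,350), down over the rim and the other three still up. The lid is flush and the fingers are above clip C at (520,190). Pressing C now.

```bash
python3 -m creep '[{"gripper":-1,"slide":[0,0,-3],"delta_rot":[0,0,0]},{"gripper":-1,"slide":[0,0,-6],"delta_rot":[0,0,0]},{"gripper":-1,"slide":[0,0,-9],"delta_rot":[0,0,0]},{"gripper":-1,"slide":[0,0,-12],"delta_rot":[0,0,0]},{"gripper":-1,"slide":[0,0,-14],"delta_rot":[0,0,0]}]'; python3 -m creep '[{"gripper":-1,"slide":[0,0,-0.7],"delta_rot":[0,0,0]},{"gripper":-1,"slide":[0,0,-1.4],"delta_rot":[0,0,0]},{"gripper":-1,"slide":[0,0,-2],"delta_rot":[0,0,0]}]'
```

```text
t: 13.05
eef_pos: [456.7, 5.1, 70.8]
orientation: [0.0, 0.999, -0.041, -0.002]
contact_force: [-7.8, 1.1, 10.1]
width: 0.1
grip_force: 5.0
t: 13.35
eef_pos: [456.9, 5.0, 68.9]
orientation: [0.0, 0.999, -0.041, -0.001]
contact_force: [-4.0, 0.3, 7.9]
width: 0.2
grip_force: 3.8
```

```bash
python3 -m creep '[{"gripper":-1,"slide":[0,0,-0.7],"delta_rot":[0,0,0]},{"gripper":-1,"slide":[0,0,-1.4],"delta_rot":[0,0,0]}]'; python3 -m creep '[{"gripper":-1,"slide":[0,0,-0.7],"delta_rot":[0,0,0]},{"gripper":-1,"slide":[0,0,-1.4],"delta_rot":[0,0,0]}]'
```

```text
t: 13.55
eef_pos: [457.1, 4.9, 67.5]
orientation: [0.0, 0.999, -0.042, -0.001]
contact_force: [-3.9, 1.3, 7.0]
width: -0.5
grip_force: 3.3
t: 13.75
eef_pos: [457.5, 4.9, 66.1]
orientation: [-0.0, 0.999, -0.042, -0.001]
contact_force: [-2.9, 1.4, 5.5]
width: -0.2
grip_force: 2.4
```

```bash
python3 -m creep '[{"gripper":-1,"slide":[0,0,-0.7],"delta_rot":[0,0,0]},{"gripper":-1,"slide":[0,0,-1.4],"delta_rot":[0,0,0]}]'; python3 -m creep '[{"gripper":-1,"slide":[0,0,-0.7],"delta_rot":[0,0,0]},{"gripper":-1,"slide":[0,0,-0.7],"delta_rot":[0,0,0]}]'
```

```text
t: 13.95
eef_pos: [458.0, 4.6, 64.7]
orientation: [-0.0, 0.999, -0.042, -0.0]
contact_force: [-2.1, 0.6, 2.6]
width: -0.1
grip_force: 1.3
t: 14.15
eef_pos: [458.5, 4.2, 64.0]
orientation: [-0.0, 0.999, -0.042, 0.0]
contact_force: [0.7, 0.1, 0.2]
width: -0.5
grip_force: 0.1
```

Snap felt at about 64.5. Feeling for the stop.

```bash
python3 -m creep '[{"gripper":-1,"slide":[0,0,-0.7],"delta_rot":[0,0,0]},{"gripper":-1,"slide":[0,0,-1.4],"delta_rot":[0,0,0]},{"gripper":-1,"slide":[0,0,-2],"delta_rot":[0,0,0]}]'; python3 -m creep '[{"gripper":-1,"slide":[0,0,-0.5],"delta_rot":[0,0,0]},{"gripper":-1,"slide":[0,0,-1],"delta_rot":[0,0,0]}]'
```

```text
t: 14.45
eef_pos: [458.2, 3.9, 62.1]
orientation: [0.0, 0.999, -0.042, 0.0]
contact_force: [0.8, 0.6, -0.3]
width: -0.2
grip_force: 0.0
t: 14.65
eef_pos: [458.1, 4.0, 61.1]
orientation: [0.0, 0.999, -0.042, 0.0]
contact_force: [0.2, 0.2, -0.1]
width: 0.1
grip_force: 0.0
```

```bash
python3 -m creep '[{"gripper":-1,"slide":[0,0,-0.5],"delta_rot":[0,0,0]},{"gripper":-1,"slide":[0,0,-1],"delta_rot":[0,0,0]}]'; python3 -m creep '[{"gripper":-1,"slide":[0,0,-0.3],"delta_rot":[0,0,0]},{"gripper":-1,"slide":[0,0,-0.6],"delta_rot":[0,0,0]}]'
```

```text
t: 14.85
eef_pos: [458.0, 4.1, 60.1]
orientation: [-0.0, 0.999, -0.042, 0.0]
contact_force: [0.2, -0.1, -0.2]
width: 0.1
grip_force: 0.1
t: 15.05
eef_pos: [458.1, 4.1, 59.6]
orientation: [0.0, 0.999, -0.042, 0.0]
contact_force: [0.2, -0.6, 3.5]
width: -0.3
grip_force: 1.6
```

Stop found at z≈59.8, so C is shut. On to clip B at (631,-11).

```bash
python3 -m creep '[{"gripper":-1,"slide":[0,0,20],"delta_rot":[0,0,0]},{"gripper":-1,"slide":[0,0,45],"delta_rot":[0,0,0]},{"gripper":-1,"slide":[40,-4,45],"delta_rot":[0,0,0]},{"gripper":-1,"slide":[80,-8,45],"delta_rot":[0,0,0]},{"gripper":-1,"slide":[120,-12,45],"delta_rot":[0,0,0]},{"gripper":-1,"slide":[160,-15,40],"delta_rot":[0,0,0]},{"gripper":-1,"slide":[173,-15,32],"delta_rot":[0,0,0]},{"gripper":-1,"slide":[173,-15,26],"delta_rot":[0,0,0]}]'; python3 -m creep '[{"gripper":-1,"slide":[0,0,-2],"delta_rot":[0,0,0]},{"gripper":-1,"slide":[0,0,-5],"delta_rot":[0,0,0]},{"gripper":-1,"slide":[0,0,-8],"delta_rot":[0,0,0]},{"gripper":-1,"slide":[0,0,-11],"delta_rot":[0,0,0]},{"gripper":-1,"slide":[0,0,-13],"delta_rot":[0,0,0]},{"gripper":-1,"slide":[0,0,-14],"delta_rot":[0,0,0]}]'
```

```text
t: 15.85
eef_pos: [632.8, -10.9, 84.7]
orientation: [-0.0, 0.999, -0.043, 0.0]
contact_force: [0.1, -1.3, -0.9]
width: -0.3
grip_force: 0.0
t: 16.45
eef_pos: [630.9, -11.0, 71.5]
orientation: [0.0, 0.999, -0.042, 0.0]
contact_force: [-0.2, -0.4, 0.8]
width: -0.1
grip_force: 0.0
```

```bash
python3 -m creep '[{"gripper":-1,"slide":[0,0,-1],"delta_rot":[0,0,0]},{"gripper":-1,"slide":[0,0,-2],"delta_rot":[0,0,0]},{"gripper":-1,"slide":[0,0,-3],"delta_rot":[0,0,0]},{"gripper":-1,"slide":[0,0,-4],"delta_rot":[0,0,0]}]'; python3 -m creep '[{"gripper":-1,"slide":[0,0,-1],"delta_rot":[0,0,0]},{"gripper":-1,"slide":[0,0,-2],"delta_rot":[0,0,0]},{"gripper":-1,"slide":[0,0,-3],"delta_rot":[0,0,0]}]'
```

```text
t: 16.85
eef_pos: [632.3, -11.1, 68.4]
orientation: [0.0, 0.999, -0.042, 0.001]
contact_force: [1.6, -1.1, 5.4]
width: 0.4
grip_force: 2.7
t: 17.15
eef_pos: [633.4, -11.1, 66.0]
orientation: [0.0, 0.999, -0.042, 0.002]
contact_force: [2.2, -0.8, 6.9]
width: -0.1
grip_force: 3.7
```

```bash
python3 -m creep '[{"gripper":-1,"slide":[0,0,-1],"delta_rot":[0,0,0]},{"gripper":-1,"slide":[0,0,-2],"delta_rot":[0,0,0]},{"gripper":-1,"slide":[0,0,-3],"delta_rot":[0,0,0]}]'; python3 -m creep '[{"gripper":-1,"slide":[0,0,-0.7],"delta_rot":[0,0,0]},{"gripper":-1,"slide":[0,0,-1.4],"delta_rot":[0,0,0]},{"gripper":-1,"slide":[0,0,-2],"delta_rot":[0,0,0]}]'
```

```text
t: 17.45
eef_pos: [634.4, -11.2, 63.6]
orientation: [-0.0, 0.999, -0.042, 0.003]
contact_force: [4.4, -1.6, 8.1]
width: 0.0
grip_force: 4.0
t: 17.75
eef_pos: [634.8, -11.3, 61.7]
orientation: [-0.0, 0.999, -0.042, 0.004]
contact_force: [3.8, -1.5, 6.7]
width: -0.1
grip_force: 3.4
```

```bash
python3 -m creep '[{"gripper":-1,"slide":[0,0,-0.7],"delta_rot":[0,0,0]},{"gripper":-1,"slide":[0,0,-1.4],"delta_rot":[0,0,0]}]'; python3 -m creep '[{"gripper":-1,"slide":[0,0,-0.7],"delta_rot":[0,0,0]},{"gripper":-1,"slide":[0,0,-1.4],"delta_rot":[0,0,0]}]'
```

```text
t: 17.95
eef_pos: [633.8, -11.0, 59.8]
orientation: [-0.0, 0.999, -0.042, 0.003]
contact_force: [2.1, -0.8, 4.1]
width: -0.0
grip_force: 2.3
t: 18.15
eef_pos: [631.2, -10.8, 56.8]
orientation: [-0.0, 0.999, -0.042, 0.0]
contact_force: [0.6, -0.1, 1.7]
width: -0.0
grip_force: 0.4
```

```bash
python3 -m creep '[{"gripper":-1,"slide":[0,0,-0.5],"delta_rot":[0,0,0]},{"gripper":-1,"slide":[0,0,-1],"delta_rot":[0,0,0]}]'; python3 -m creep '[{"gripper":-1,"slide":[0,0,-0.5],"delta_rot":[0,0,0]},{"gripper":-1,"slide":[0,0,-1],"delta_rot":[0,0,0]}]'
```

```text
t: 18.35
eef_pos: [629.5, -10.9, 54.7]
orientation: [0.0, 0.999, -0.042, -0.001]
contact_force: [0.5, -0.1, -0.4]
width: 0.0
grip_force: 0.0
t: 18.55
eef_pos: [630.4, -10.9, 54.2]
orientation: [-0.0, 0.999, -0.042, -0.001]
contact_force: [1.2, -0.8, 0.3]
width: 0.2
grip_force: 0.0
```

```bash
python3 -m creep '[{"gripper":-1,"slide":[0,0,-0.5],"delta_rot":[0,0,0]},{"gripper":-1,"slide":[0,0,-1],"delta_rot":[0,0,0]}]'; python3 -m creep '[{"gripper":-1,"slide":[0,0,-0.5],"delta_rot":[0,0,0]},{"gripper":-1,"slide":[0,0,-1],"delta_rot":[0,0,0]}]'
```

```text
t: 18.75
eef_pos: [630.7, -10.9, 53.7]
orientation: [0.0, 0.999, -0.042, -0.0]
contact_force: [-1.9, -0.9, 2.8]
width: 0.1
grip_force: 1.5
t: 18.95
eef_pos: [630.8, -10.9, 53.2]
orientation: [0.0, 0.999, -0.042, -0.0]
contact_force: [-3.7, -0.1, 7.5]
width: -0.2
grip_force: 3.5
```

B is at its stop at z≈54. On to clip D at (466,107).

```bash
python3 -m creep '[{"gripper":-1,"slide":[0,0,20],"delta_rot":[0,0,0]},{"gripper":-1,"slide":[0,0,50],"delta_rot":[0,0,0]},{"gripper":-1,"slide":[-33,24,50],"delta_rot":[0,0,0]},{"gripper":-1,"slide":[-66,48,50],"delta_rot":[0,0,0]},{"gripper":-1,"slide":[-99,72,50],"delta_rot":[0,0,0]},{"gripper":-1,"slide":[-132,95,50],"delta_rot":[0,0,0]},{"gripper":-1,"slide":[-164,118,42],"delta_rot":[0,0,0]},{"gripper":-1,"slide":[-164,118,34],"delta_rot":[0,0,0]}]'; python3 -m creep '[{"gripper":-1,"slide":[0,0,-2],"delta_rot":[0,0,0]},{"gripper":-1,"slide":[0,0,-5],"delta_rot":[0,0,0]},{"gripper":-1,"slide":[0,0,-8],"delta_rot":[0,0,0]},{"gripper":-1,"slide":[0,0,-11],"delta_rot":[0,0,0]},{"gripper":-1,"slide":[0,0,-13],"delta_rot":[0,0,0]},{"gripper":-1,"slide":[0,0,-14],"delta_rot":[0,0,0]}]'
```

```text
t: 19.75
eef_pos: [462.7, 110.5, 86.7]
orientation: [-0.0, 0.999, -0.039, -0.001]
contact_force: [0.0, -0.2, -0.2]
width: -0.0
grip_force: 0.0
t: 20.35
eef_pos: [466.7, 106.7, 72.6]
orientation: [0.0, 0.999, -0.042, -0.001]
contact_force: [-2.8, 0.0, 5.2]
width: 0.3
grip_force: 3.0
```

```bash
python3 -m creep '[{"gripper":-1,"slide":[0,0,-0.7],"delta_rot":[0,0,0]},{"gripper":-1,"slide":[0,0,-1.4],"delta_rot":[0,0,0]},{"gripper":-1,"slide":[0,0,-2],"delta_rot":[0,0,0]}]'; python3 -m creep '[{"gripper":-1,"slide":[0,0,-0.7],"delta_rot":[0,0,0]},{"gripper":-1,"slide":[0,0,-1.4],"delta_rot":[0,0,0]},{"gripper":-1,"slide":[0,0,-2],"delta_rot":[0,0,0]}]'
```

```text
t: 20.65
eef_pos: [465.9, 106.8, 70.8]
orientation: [0.001, 0.999, -0.042, -0.001]
contact_force: [-5.0, 0.5, 8.1]
width: -0.0
grip_force: 4.0
t: 20.95
eef_pos: [465.5, 106.9, 68.7]
orientation: [0.001, 0.999, -0.042, -0.001]
contact_force: [-5.5, -0.7, 8.7]
width: 0.3
grip_force: 4.1
```

```bash
python3 -m creep '[{"gripper":-1,"slide":[0,0,-0.7],"delta_rot":[0,0,0]},{"gripper":-1,"slide":[0,0,-1.4],"delta_rot":[0,0,0]},{"gripper":-1,"slide":[0,0,-2],"delta_rot":[0,0,0]}]'; python3 -m creep '[{"gripper":-1,"slide":[0,0,-0.7],"delta_rot":[0,0,0]},{"gripper":-1,"slide":[0,0,-1.4],"delta_rot":[0,0,0]},{"gripper":-1,"slide":[0,0,-2],"delta_rot":[0,0,0]}]'
```

```text
t: 21.25
eef_pos: [465.8, 107.0, 66.8]
orientation: [0.0, 0.999, -0.042, -0.001]
contact_force: [-4.6, -0.6, 7.4]
width: 0.0
grip_force: 3.8
t: 21.55
eef_pos: [466.2, 107.1, 64.7]
orientation: [0.0, 0.999, -0.042, -0.001]
contact_force: [-2.9, 0.6, 5.6]
width: 0.1
grip_force: 2.6
```

```bash
python3 -m creep '[{"gripper":-1,"slide":[0,0,-0.7],"delta_rot":[0,0,0]},{"gripper":-1,"slide":[0,0,-1.4],"delta_rot":[0,0,0]}]'; python3 -m creep '[{"gripper":-1,"slide":[0,0,-0.7],"delta_rot":[0,0,0]},{"gripper":-1,"slide":[0,0,-1.4],"delta_rot":[0,0,0]}]'
```

```text
t: 21.75
eef_pos: [466.7, 107.1, 63.3]
orientation: [0.0, 0.999, -0.042, -0.0]
contact_force: [-2.2, -0.7, 3.3]
width: -0.1
grip_force: 1.6
t: 21.95
eef_pos: [467.3, 107.1, 61.9]
orientation: [-0.0, 0.999, -0.042, 0.0]
contact_force: [-1.6, 0.7, 1.7]
width: 0.0
grip_force: 0.5
```

```bash
python3 -m creep '[{"gripper":-1,"slide":[0,0,-0.7],"delta_rot":[0,0,0]},{"gripper":-1,"slide":[0,0,-1.4],"delta_rot":[0,0,0]}]'; python3 -m creep '[{"gripper":-1,"slide":[0,0,-0.5],"delta_rot":[0,0,0]},{"gripper":-1,"slide":[0,0,-1],"delta_rot":[0,0,0]}]'
```

```text
t: 22.15
eef_pos: [467.5, 107.0, 60.4]
orientation: [-0.0, 0.999, -0.042, 0.0]
contact_force: [0.6, 0.8, 0.7]
width: -0.2
grip_force: 0.0
t: 22.35
eef_pos: [467.2, 107.1, 59.5]
orientation: [-0.0, 0.999, -0.042, 0.0]
contact_force: [0.8, 0.2, 0.0]
width: 0.2
grip_force: 0.0
```

```bash
python3 -m creep '[{"gripper":-1,"slide":[0,0,-0.5],"delta_rot":[0,0,0]},{"gripper":-1,"slide":[0,0,-1],"delta_rot":[0,0,0]}]'; python3 -m creep '[{"gripper":-1,"slide":[0,0,-0.5],"delta_rot":[0,0,0]},{"gripper":-1,"slide":[0,0,-0.5],"delta_rot":[0,0,0]}]'
```

```text
t: 22.55
eef_pos: [467.1, 107.1, 58.5]
orientation: [-0.0, 0.999, -0.042, 0.0]
contact_force: [-0.2, 0.8, -0.2]
width: -0.1
grip_force: 0.0
t: 22.75
eef_pos: [467.1, 107.1, 58.1]
orientation: [0.0, 0.999, -0.042, 0.0]
contact_force: [-0.5, -0.2, 1.2]
width: -0.1
grip_force: 0.9
```

D reached its stop at z≈58. I'll lift well clear and check.

```bash
python3 -m creep '[{"gripper":-1,"slide":[0,0,20],"delta_rot":[0,0,0]},{"gripper":-1,"slide":[0,0,60],"delta_rot":[0,0,0]},{"gripper":-1,"slide":[0,0,100],"delta_rot":[0,0,0]},{"gripper":-1,"slide":[0,-40,140],"delta_rot":[0,0,0]},{"gripper":-1,"slide":[0,-80,150],"delta_rot":[0,0,0]},{"gripper":-1,"slide":[0,-120,150],"delta_rot":[0,0,0]},{"gripper":-1,"slide":[0,-160,150],"delta_rot":[0,0,0]},{"gripper":-1,"slide":[0,-160,150],"delta_rot":[0,0,0]}]'; python3 -c '
from h import *
cv2.imwrite("pics/end.png",cv2.resize(camera("side")[150:260,180:310],None,fx=5,fy=5,interpolation=cv2.INTER_CUBIC))'
```

```text
t: 23.55
eef_pos: [466.6, -59.5, 207.9]
orientation: [0.001, 0.999, -0.047, -0.0]
contact_force: [0.1, -0.1, -0.5]
width: 0.0
grip_force: 0.0
```

View pics/end.png

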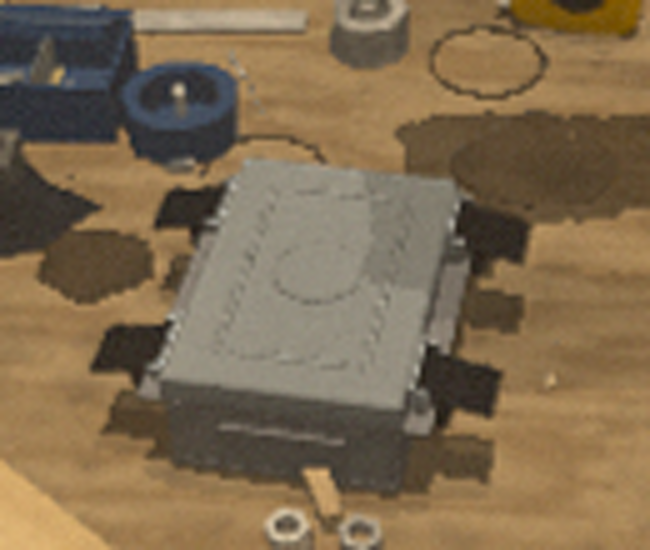

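All four clips, at crop (130,350), (190,205), (500,235) and (465,380), lie down over the rim. The lid is flush, the nuts haven't moved, and the arm is clear.

```bash
python3 -c 'from bench import robot; print(robot.hand_in())'
```

```text
the job is handed in; nothing more can be done
None
```

The box is closed and handed in: the lid went home first, then the four clips snapped shut in opposite-corner order, at about 24 s of the 64 s allowed, with the highest force reading 16.5 N downward; the verdict was not shown.

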